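# Put the press locating pins back in their graded rack

## Task

Put each of the two loose steel locating pins upright and fully home in the hole of the yellow graded strip that matches its shank (the smallest hole it goes into), and let go. The strip is shifted endways in its blue cradle, so feel gently for the hole and never push hard on the rack. Leave the ink and tools around it alone.

Things in the scene. Friction and masses are not known exactly. Their poses are not given: they have to be found in the camera images.
- slim_pin: Steel locating pin, standing upright on its foot: round shank 18 mm in diameter and 70 mm long (2 mm chamfer at the foot), on top of it a red round grip 30 mm in diameter and 25 mm tall; 95 mm in all, about 0.16 kg. Origin at the centre of the foot, z along the pin to the grip; grip centre at z = 82 mm. Belongs in the 18 mm hole.
- stout_pin: The same sort of pin with the same red grip, 95 mm tall, but with a shank 26 mm in diameter and a mass of about 0.32 kg. Origin at the centre of the foot, z along the pin to the grip; grip centre at z = 82 mm. Belongs in the 26 mm hole.
- rack: Blue steel cradle, fixed to the bench, 86 mm (x) by 300 mm (y), rims 20 to 30 mm high; origin at the centre of its underside, y along the row. It holds a yellow plastic strip, 60 mm (x) by 244 mm (y), its flat top 62 mm above the bench, with a row of five round blind holes of rising diameter, all empty.
- strip_top (a point): Point of the cradle at rack x = y = 0, 62 mm up, level with the strip's top. The holes lie at rack x = 0, spaced 44 mm: with the strip centred at rack y = -88, -44, 0, 44, 88 mm for shanks of 14, 18, 22, 26, 30 mm, each 2 mm wider than its shank and 40 mm deep (floor 22 mm above the bench). A pin fully home has its grip 92 to 117 mm above the bench.
- middle18 (a point): Point of the cradle (rack y = -44 mm, 62 mm up) where the 18 mm hole's mouth would be if the strip were centred. It is not: the strip with all its holes sits stiffly anywhere up to 12 mm to either side along rack y. This shift is not measured; it can be seen, or felt by sliding a pin lightly along the top. The strip stays put under light forces; pressing the rack with over 50 N is too hard.
- middle26 (a point): Point of the cradle (rack y = 44 mm, 62 mm up) where the 26 mm hole's mouth would be if the strip were centred; it is shifted along rack y by the same unmeasured amount, up to 12 mm either way, as the 18 mm hole.
- ink_jar: White ink jar with a blue cap, 90 mm in diameter, 85 mm tall, bystander. Origin at the centre of its underside.
- ink_cup: Black open mixing cup, 84 mm across the rim, 100 mm tall, bystander. Origin at the centre of its underside.
- ink_can: Steel ink can with a yellow label, 76 mm in diameter, 100 mm tall, bystander. Origin at the centre of its underside.
- tape_roll: Green roll of tape lying flat, 80 mm in outer diameter, 24 mm tall, bystander. Origin at the centre of its underside.
- squeegee: Wooden screen squeegee with a green blade, standing on its blade edge, 24 mm (x) by 220 mm (y) by 60 mm, bystander. Origin at the centre of its underside.
- spatula: Ink spatula lying along its x, 240 mm long, bystander. Origin about the middle of its length, on its underside.
There are look-alikes about, which are no part of the job. What is shaped like the slim_pin but green, orange or turquoise is not meant.

How it is judged (in metres and radians):
At the end, for the whole second after the job is handed in: The slim pin stands in the 18 mm hole and the stout pin in the 26 mm hole, each upright within 0.12 rad, its foot within 4 mm of the hole floor, at rest and let go of (z of slim_pin in the frame of rack between 0.018 and 0.026 m and x of slim_pin in the frame of rack between -0.006 and 0.006 m and y of slim_pin in the frame of rack between -0.059 and -0.029 m and angle between each of slim_pin, stout_pin's own z axis and vertical below 0.12 rad and linear speed of each of slim_pin, stout_pin below 0.02 m/s and z of stout_pin in the frame of rack between 0.018 and 0.026 m and x of stout_pin in the frame of rack between -0.006 and 0.006 m and y of stout_pin in the frame of rack between 0.029 and 0.059 m); the robot touches nothing.
It fails at once if A pin or the robot presses on the rack with more than 50 N (contact force between any of slim_pin, stout_pin, the arm, the fingers and rack above 50 N).
It fails at once if A bystander (jar, cup, can, tape, squeegee, spatula) is moved more than 30 mm (distance of any of ink_jar, ink_cup, ink_can, tape_roll, squeegee, spatula from where it was at the start of the episode above 0.03 m).
It also fails if it takes over 72 s, if anything falls off the work surface, if the arm or the gripper's body presses on something with over 40 N, if the wrist force passes 120 N, or if a joint passes its speed limit or range.

## Robot

A 6-joint arm with a two-finger parallel gripper is mounted at the origin on the work surface. World frame = base frame: x ahead of the robot, y to its left, z up, the work surface at z = 0. Lengths are in mm, angles in rad, forces in N, time in s.
With the tool pointing down it reaches from about 350 to 875 mm from the base axis. Payload 15.5 kg.
Tool frame: the origin (TCP) lies midway between the tips of the shut fingers; the grasp point (between the pads) lies 19 mm behind it; z points along the fingers, y is the line along which they close (so a half turn about z gives the same grasp; the last joint's range is limited). The gripper opens to 85 mm and grips with 20 to 120 N. Pads are 22 mm wide; open, the fingers measure 114 mm over their backs; the gripper's body (76 mm by 85 mm) begins 54 mm behind the grasp point. The pads swing forward as they close: fully open they stand 13 mm farther back than shut.
Start: joints at [1.248, 0.494, 1.345, -0, 1.302, -0.096], TCP at [141.142, 608.856, 231.277] pointing down, gripper open.
Joint ranges: [-2.91, 2.91], [-0.82, 2.16], [0.22, 2.67], [-1.22, 4.37], [0.12, 2.79], [-3.08, 3.08]. Speed limits (rad/s): [1.89, 1.89, 2.57, 3.01, 3.01, 3.01].

## Interface

Orientations are given as a unit quaternion [w, x, y, z].
In Python, from rig import manip, cams, workorder gives the robot as it stands.
- The arm moves only by the shell command python3 -m crank 'ROWS' [FORCE]. ROWS is JSON, a list that holds one entry, the list of rows, each a list of 7 numbers: the shift along the tool's x, y, z in units of 30 mm (1.0 is 30 mm), then the turn, a rotation vector about the tool's x, y, z in units of 6 degrees (1.0 is 6 degrees), then the opening, from 0 (shut) to 1 (fully open). A call has 1 to 8 rows; each row shifts and turns the commanded pose from where the row before left it, along the tool's axes as they then stand; what a row does not reach is not made up. A row lasts 1/12 s, in which the tool goes at most 41.7 mm and 7.16 degrees, less where a joint would pass 70% of its speed; a pose out of reach is approached as far as the arm can. A call is refused whole if a number of a shift passes 1 or a number of a turn 1, either way. A call with a gripper value outside its range is refused whole. The fingers move at their own pace and stop on an object; FORCE is the grip in N (left out, the last holds). Time passes only in rows, so rows that do not move let the fingers close. It gives the time, the measured TCP pose, the force, the opening and the grip force at its end, in the units of the state.
- manip.get_obs(): the state, without advancing time (a new reading comes with each control period).
- cams.capture(name): name is "side" or "top"; returns (picture, depth): 400x640x3 uint8, red, green, blue; 400x640 float32, mm along the optical axis (not along the pixel's ray), 0 where there is no reading.
- cams.camera_model(name): a dict with "intrinsics" (3x3 intrinsics, pixels), "rvec" (rotation vector, rad) and "tvec" (3), from world to camera coordinates, as OpenCV has them. Camera axes: x right, y down, z forward; pixel columns grow to the right and rows downward; lengths in mm; the calibration is good to about 2 mm. A picture is of the moment at which its call begins. camera_model takes no time and is no camera call.
- workorder.sign_off(): hands the job in; it is judged then, once.
The state is a dict: "t": time; "q": joint angles; "qd": joint speeds; "effort": joint torques, N m; "ee_pos": TCP position; "tool_rot": TCP orientation; "wrist_force": force on the tool from outside, world axes, zero at the start; "ft_torque": the same for the moment, N m; "finger_gap": finger opening in mm; "grip_force": force on a finger pad.
Only numpy, scipy, OpenCV 4.12 (cv2) and the standard library are available. Lean on these libraries where they do the work, as an engineer would, in place of code of your own. Each camera call takes 0.05 s, during which the arm holds its last target. There are 200 camera calls.

## Working session

There is one attempt and no reset: what is moved stays moved. The work goes in short steps, Python scripts to look and compute and a shell command to move; the robot and the scene stay as the last step left them, time stands still between calls to the robot, and variables do not carry over. Pictures are saved under pics/ and viewed, at most 12 in all, crops included, and the job is handed in when it is done.

```bash
ls; mkdir -p pics; cat > h.py <<'E'
import numpy as np, cv2
from rig import manip, cams, workorder
def model(n):
    m=cams.camera_model(n); K=np.array(m["intrinsics"],float); R,_=cv2.Rodrigues(np.array(m["rvec"],float)); t=np.array(m["tvec"],float).ravel(); return K,R,t
def ray(n,u,v,z):
    K,R,t=model(n); d=R.T@np.linalg.inv(K)@np.array([u,v,1.]); c=-R.T@t
    return c+d*(z-c[2])/d[2]
def proj(n,p):
    K,R,t=model(n); q=K@(R@np.array(p,float)+t); return q[:2]/q[2]
def pts(n,dep):
    K,R,t=model(n); v,u=np.mgrid[:400,:640]; d=np.stack([(u-K[0,2])/K[0,0]*dep,(v-K[1,2])/K[1,1]*dep,dep],-1)
    return (d-t)@R
def snap(n,f=None):
    im,d=cams.capture(n)
    if f: cv2.imwrite('pics/'+f,im[:,:,::-1])
    return im,d
E
python3 - <<'E'
from h import *
for n in('side','top'):
    im,d=snap(n,n+'0.png'); np.savez('pics/'+n+'0.npz',im=im,d=d)
    K,R,t=model(n); print(n,K[0,0],-R.T@t,R[2])
print(manip.get_obs())
E
```

```text
pics
side 487.84977836497234 [  307.1309505  -1025.23083452   837.06641729] [ 0.20313158  0.78627443 -0.58353242]
top 508.63877894842756 [4.59060970e+02 1.92208579e-01 1.74300102e+03] [ 7.73868951e-02  3.71295990e-04 -9.97001069e-01]
{'t': 0.1, 'q': array([ 1.24747000e+00,  4.94126027e-01,  1.34602404e+00, -1.42950831e-05,
        1.30252193e+00, -9.54907825e-02]), 'qd': array([-8.62695350e-04, -2.25920529e-03, -1.34991911e-03,  7.74336628e-05,
       -1.40524710e-03,  1.14373122e-03]), 'effort': array([ 2.13905012e-03, -8.83584523e+01, -3.84559071e+01, -4.21581381e-04,
        5.42018301e-03,  1.28076258e-04]), 'ee_pos': array([141.06613362, 608.55664688, 230.77208312]), 'tool_rot': array([-1.05447517e-04,  1.13669637e-01,  9.93518456e-01, -5.29315071e-04]), 'wrist_force': array([ 0.24316161,  0.54200154, -0.7350174 ]), 'ft_torque': array([-0.04244383,  0.03058099, -0.01518513]), 'grip_force': 0.0, 'finger_gap': 85.36948825921327}
```

View pics/side0.png

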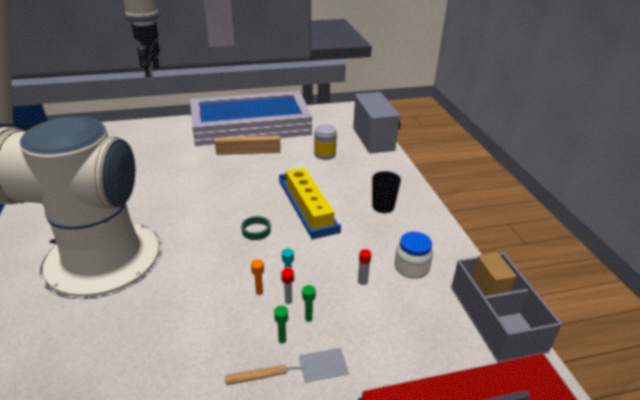

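View pics/top0.png

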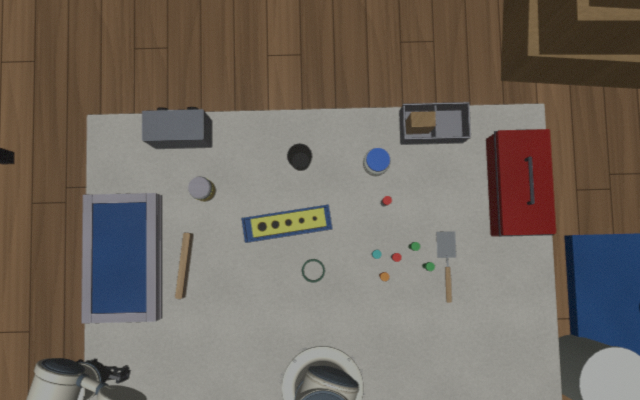

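Side view: red-capped pins at (288,275) and (365,257). Look-alikes are orange (257,267), turquoise (287,257) and green (309,292) and (281,314). Top view: red (387,201) and (397,257), turquoise (376,254), orange (384,277), green (415,246) and (430,266). The two reds are mine. Next, which one is stout, and where the rack sits.

```bash
cat > meas.py <<'E'
from h import *
def blobs(im,lo,hi,roi,mn=15):
    h=cv2.cvtColor(im,cv2.COLOR_RGB2HSV); m=cv2.inRange(h,lo,hi)
    if lo[0]==0: m|=cv2.inRange(h,(172,lo[1],lo[2]),(180,255,255))
    z=np.zeros_like(m); x0,y0,x1,y1=roi; z[y0:y1,x0:x1]=m[y0:y1,x0:x1]
    n,l,s,c=cv2.connectedComponentsWithStats(z); return [(s[i].tolist(),c[i],l==i) for i in range(1,n) if s[i][4]>=mn]
E
python3 - <<'E'
from meas import *
T=np.load('pics/top0.npz');S=np.load('pics/side0.npz');im=T['im'];si=S['im']
P=pts('top',T['d']);PS=pts('side',S['d'])
for nm,lo,hi in(('red',(0,140,90),(6,255,255)),('orange',(7,140,90),(16,255,255)),('green',(50,100,40),(75,255,255)),('turq',(80,100,60),(97,255,255))):
    for s,c,m in blobs(im,lo,hi,(240,120,480,300)):
        print('T',nm,s,c.round(1),ray('top',*c,95).round(1),np.nanmax(P[m][:,2]).round(0))
    for s,c,m in blobs(si,lo,hi,(200,230,400,350)):
        q=PS[m]; print('S',nm,s,c.round(1),ray('side',*c,84).round(1),np.median(q,0).round(0))
for s,c,m in blobs(im,(22,110,80),(35,255,255),(230,190,340,250)):
    cn,_=cv2.findContours(m.astype(np.uint8),0,1); cn=max(cn,key=cv2.contourArea)
    r=cv2.minAreaRect(cn); b=cv2.boxPoints(r); w=np.array([ray('top',*p,62)[:2] for p in b]); print('yellow',s,r,w.round(1),w.mean(0))
h=cv2.cvtColor(im,cv2.COLOR_RGB2HSV); m=cv2.inRange(h,(100,100,30),(125,255,255)); m[:190]=0;m[250:]=0;m[:,:235]=0;m[:,340:]=0
r=cv2.minAreaRect(cv2.findNonZero(m)); w=np.array([ray('top',*p,28)[:2] for p in cv2.boxPoints(r)]); print('blue',r,w.round(1),w.mean(0))
a=cv2.resize(si[225:325,240:440],(800,400),interpolation=3); b=cv2.resize(im[200:245,238:338],(800,360)); 
cv2.imwrite('pics/c1.png',a[:,:,::-1]);cv2.imwrite('pics/c2.png',b[:,:,::-1])
E
```

```text
T red [383, 197, 8, 7, 48] [386.5 200. ] [ 615.4 -225.5   95. ] 103.0
T red [392, 254, 9, 7, 49] [396.1 256.9] [ 430.3 -250.1   95. ] 104.0
S red [360, 249, 11, 15, 138] [364.7 256. ] [ 615.1 -229.8   84. ] [ 613. -236.   92.]
S red [281, 267, 13, 17, 161] [287.2 275. ] [ 429.5 -253.1   84. ] [ 429. -261.   92.]
T orange [380, 273, 8, 7, 44] [383.9 276. ] [ 370.2 -208.8   95. ] 103.0
S orange [251, 260, 12, 34, 253] [257.5 273.5] [ 366.5 -234.6   84. ] [ 368. -220.   81.]
T green [411, 243, 8, 7, 49] [414.7 245.9] [ 464.2 -311.4   95. ] 107.0
T green [425, 263, 9, 7, 51] [429.3 266.1] [ 398.4 -355.9   95. ] 101.0
S green [303, 285, 12, 36, 263] [308.3 299.3] [ 459.5 -333.5   84. ] [ 462. -323.   84.]
S green [275, 306, 13, 36, 290] [281.1 320.5] [ 394.8 -377.3   84. ] [ 396. -368.   85.]
T turq [373, 250, 8, 8, 52] [376.3 253.7] [ 442.2 -186.7   95. ] 105.0
S turq [282, 249, 12, 17, 152] [287.4 256.2] [ 440.8 -192.6   84. ] [ 440. -198.   91.]
yellow [252, 209, 73, 28, 1103] ((287.9256896972656, 222.32412719726562), (17.59896469116211, 72.31012725830078), 81.11934661865234) [[565.5 221.1]
 [596.9 -16.3]
 [539.  -23.8]
 [507.8 213. ]] [552.28087571  98.50454914]
blue ((286.3266906738281, 223.17141723632812), (23.802631378173828, 86.97621154785156), 81.15818786621094) [[572.2 257.1]
 [610.5 -34.4]
 [530.6 -44.7]
 [492.5 245.7]] [551.46982394 105.91307933]
```

View pics/c1.png

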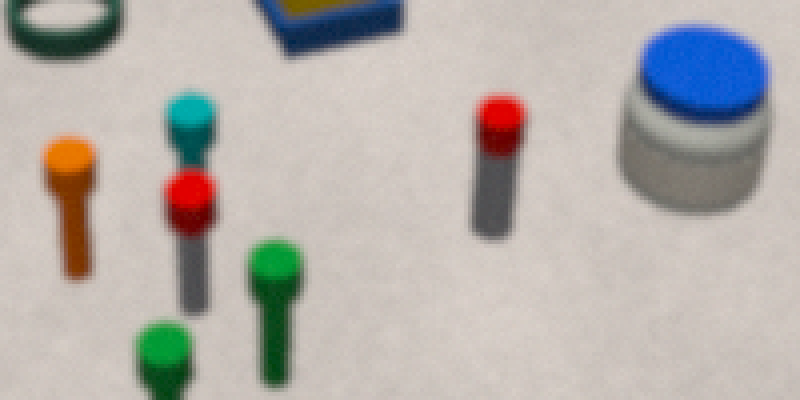

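View pics/c2.png

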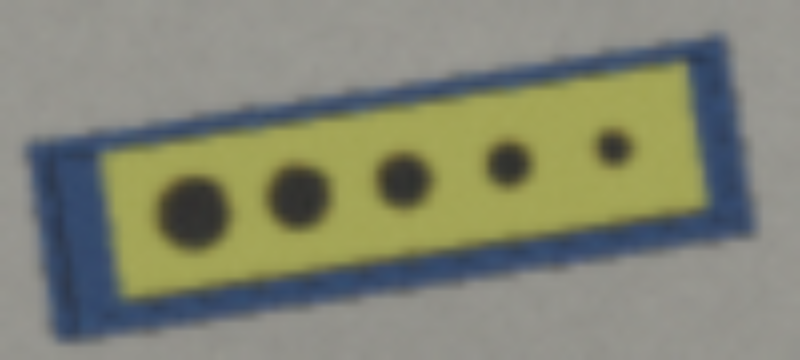

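Confirmed: the slim pin is the red one at side (288,275), with its narrow shank at about (430,-251). The stout pin is at side (365,257), about (615,-227). The holes grow towards +y. Now to measure the holes accurately.

```bash
python3 - <<'E'
from meas import *
X=[]
for n in('top','side'):
    Z=np.load(f'pics/{n}0.npz'); im=Z['im'].astype(float)
    # yellow rect region: use red channel, dark fraction weighted centroid near predicted holes
    k=[]
    c0=np.array([552.28,98.5]); ax=np.array([-31.2,237.1]);ax/=np.linalg.norm(ax)
    for i,D in zip((-2,-1,0,1,2),(16,20,24,28,32)):
        p=c0+ax*44*i
        for it in range(3):
            poly=np.array([proj(n,[*(p+ (D/2+5)*np.array([np.cos(a),np.sin(a)])),62]) for a in np.linspace(0,6.28,24)])
            m=np.zeros((400,640),np.uint8); cv2.fillPoly(m,[np.round(poly*16).astype(int)],1,shift=4)
            g=im[:,:,0]; Y=np.percentile(g[m>0],90); w=np.clip((Y-g)/(Y-g[m>0].min()),0,1)*(m>0); w[w<.25]=0
            v,u=np.mgrid[:400,:640]; c=(u*w).sum()/w.sum(),(v*w).sum()/w.sum(); p=ray(n,*c,62)[:2]
        k.append(p); 
    k=np.array(k); d=k-k.mean(0); a=np.linalg.svd(d)[2][0]; a*=np.sign(a[1]); s=d@a
    print(n,k.round(1).tolist(),'c',k.mean(0).round(2),'ax',a.round(4),'yaw',np.degrees(np.arctan2(-a[0],a[1])).round(2),s.round(1),'lat',(d@[a[1],-a[0]]).round(1))
    for i in(-1,1): print(' hole',i,(k.mean(0)+a*44*i).round(1))
from scipy.spatial.transform import Rotation as Ro
q=manip.get_obs()['tool_rot']; print(Ro.from_quat(np.r_[q[1:],q[0]]).as_matrix().round(3))
E
```

```text
top [[564.5, 11.4], [558.5, 54.6], [553.0, 98.3], [547.2, 141.8], [541.4, 185.4]] c [552.92  98.28] ax [-0.1308  0.9914] yaw 7.52 [-87.7 -44.1   0.1  43.8  87.9] lat [ 0.1 -0.2  0.1  0.  -0. ]
 hole -1 [558.7  54.7]
 hole 1 [547.2 141.9]
side [[563.7, 8.5], [558.2, 51.8], [552.2, 95.3], [546.4, 138.8], [540.5, 182.7]] c [552.2   95.41] ax [-0.1325  0.9912] yaw 7.62 [-87.7 -44.   -0.1  43.8  88. ] lat [-0.1  0.1  0.   0.  -0.1]
 hole -1 [558.   51.8]
 hole 1 [546.4 139. ]
[[-0.974  0.226 -0.   ]
 [ 0.226  0.974 -0.001]
 [ 0.    -0.001 -1.   ]]
```

```bash
cat >> h.py <<'E'
from scipy.spatial.transform import Rotation as Ro
def toolR():
    q=manip.get_obs()['tool_rot']; return Ro.from_quat(np.r_[q[1:],q[0]]).as_matrix()
def todo(x,y,z,phi=None):
    o=manip.get_obs(); R=toolR(); d=np.array([x,y,z])-o['ee_pos']
    ph=np.degrees(np.arctan2(R[1,1],R[0,1]))
    print('pos',o['ee_pos'].round(1),'phi',round(ph,1),'t',round(o['t'],2),'gap',round(o['finger_gap'],1),'F',o['wrist_force'].round(1))
    tilt=Ro.from_matrix(R).inv()
    # upright target at phi
    p=np.radians(ph if phi is None else phi); D=np.array([[-np.sin(p),np.cos(p),0],[np.cos(p),np.sin(p),0],[0,0,-1]])
    print('shift units',(R.T@d/30).round(3),'turn units',(np.degrees(Ro.from_matrix(R.T@D).as_rotvec())/6).round(3))
E
python3 -m crank '[[[0,0,0,0,0,1,0.6],[0,0,0,0,0,1,0.6],[0,0,0,0,0,1,0.6],[0,0,0,0,0,1,0.6],[0,0,0,0,0,1,0.6],[0,0,0,0,0,1,0.6],[0,0,0,0,0,1,0.6],[0,0,0,0,0,1,0.6]]]' 50
python3 -m crank '[[[0,0,0,0,0,1,0.6],[0,0,0,0,0,1,0.6],[0,0,0,0,0,0.4,0.6],[-1,0.49,0,0,0,0,0.6],[-1,0.49,0,0,0,0,0.6],[-1,0.49,0,0,0,0,0.6],[-1,0.49,0,0,0,0,0.6],[-1,0.49,0,0,0,0,0.6]]]'
python3 -c "
from h import *
todo(450,250,230,15);todo(430,-252,200,15)"
```

```text
t: 0.77
ee_pos: [141.1, 608.6, 230.9]
tool_rot: [0.0, 0.51, 0.86, -0.0]
wrist_force: [-1.0, -0.3, 0.4]
finger_gap: 51.5
grip_force: 0.0
t: 1.43
ee_pos: [250.5, 480.7, 231.0]
tool_rot: [0.0, 0.612, 0.791, -0.0]
wrist_force: [0.6, 0.2, -0.1]
finger_gap: 51.4
grip_force: 0.0
pos [250.5 480.7 231. ] phi 14.6 t 1.43 gap 51.4 F [ 0.6  0.2 -0.1]
shift units [-9.116  4.501  0.036] turn units [-0.003  0.004 -0.072]
pos [250.5 480.7 231. ] phi 14.6 t 1.43 gap 51.4 F [ 0.6  0.2 -0.1]
shift units [-25.143  -0.353   1.044] turn units [-0.003  0.004 -0.072]
```

```bash
python3 -m crank '[[[-1,0.5,0,0,0,0,0.6],[-1,0.5,0,0,0,0,0.6],[-1,0.5,0,0,0,0,0.6],[-1,0.5,0,0,0,0,0.6],[-1,0.5,0,0,0,0,0.6],[-1,0.5,0,0,0,0,0.6],[-1,0.5,0,0,0,0,0.6],[-1,0.5,0,0,0,0,0.6]]]'
python3 -m crank '[[[-1,0.5,0,0,0,0,0.6],[-1,-0.3,0,0,0,0,0.6],[-1,-0.3,0,0,0,0,0.6],[-1,-0.3,0,0,0,0,0.6],[-1,-0.3,0,0,0,0,0.6],[-1,-0.3,0,0,0,0,0.6],[-1,-0.3,0,0,0,0,0.6],[-1,-0.3,0,0,0,0,0.6]]]'
python3 -m crank '[[[-1,-0.3,0,0,0,0,0.6],[-1,-0.3,0,0,0,0,0.6],[-1,-0.3,0,0,0,0,0.6],[-1,-0.3,0,0,0,0,0.6],[-1,-0.3,0,0,0,0,0.6],[-1,-0.3,0.5,0,0,0,0.6],[-1,-0.3,0.5,0,0,0,0.6]]]' >/dev/null
python3 -c "
from h import *
todo(430,-252,65,15)"
```

```text
t: 2.1
ee_pos: [427.1, 278.5, 231.2]
tool_rot: [-0.0, 0.612, 0.791, -0.0]
wrist_force: [0.3, 1.0, -0.1]
finger_gap: 51.0
grip_force: 0.0
t: 2.77
ee_pos: [439.8, 34.2, 231.2]
tool_rot: [-0.0, 0.612, 0.791, -0.0]
wrist_force: [1.2, 0.5, 0.1]
finger_gap: 51.0
grip_force: 0.0
pos [ 432.  -185.3  201.3] phi 14.5 t 3.35 gap 51.0 F [ 0.3 -0.3 -0.4]
shift units [-2.13  -0.629  4.546] turn units [ 0.011  0.011 -0.076]
```

```bash
python3 -m crank '[[[-0.7,-0.21,0,0,0,0,0.6],[-0.7,-0.21,0,0,0,0,0.6],[-0.73,-0.21,0.5,0,0,0,0.6],[0,0,0.7,0,0,0,0.6],[0,0,0.6,0,0,0,0.6],[0,0,0,0,0,0,0.6]]]'
python3 - <<'E'
from meas import *
for n in('top','side'):
    im,d=snap(n,n+'1.png')
    for s,c,m in blobs(im,(0,140,90),(6,255,255),(250,180,430,320)): print(n,s,c.round(1))
todo(430,-252,65,15)
im=cv2.imread('pics/side1.png')[180:330,200:400]; cv2.imwrite('pics/c3.png',cv2.resize(im,(800,600)))
E
```

```text
t: 3.85
ee_pos: [428.1, -249.4, 144.5]
tool_rot: [-0.002, 0.612, 0.791, -0.0]
wrist_force: [-0.8, 0.4, -1.1]
finger_gap: 51.4
grip_force: 0.0
top [383, 197, 8, 7, 48] [386.5 200. ]
side [360, 249, 11, 15, 138] [364.7 256. ]
side [282, 267, 12, 17, 158] [287.3 275. ]
pos [ 429.5 -249.8  147.2] phi 14.6 t 3.95 gap 51.2 F [-0.2  0.   0.3]
shift units [-7.900e-02  1.000e-03  2.741e+00] turn units [-0.009 -0.012 -0.075]
```

View pics/c3.png

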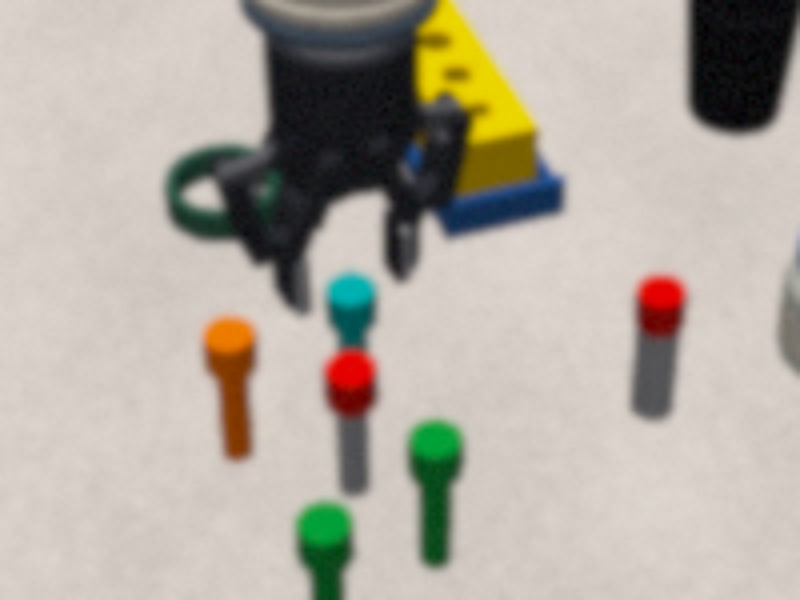

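The fingers straddle the slim pin, with their midpoint at crop (350,290) above the cap at (350,372). Neighbours are clear, so I descend and grip.

```bash
python3 -m crank '[[[-0.04,0,0.7,0,0,0,0.6],[0,0,0.7,0,0,0,0.6],[0,0,0.7,0,0,0,0.6],[0,0,0.64,0,0,0,0.6],[0,0,0,0,0,0,0.6],[0,0,0,0,0,0,0],[0,0,0,0,0,0,0],[0,0,0,0,0,0,0]]]' 60
python3 -m crank '[[[0,0,0,0,0,0,0],[0,0,0,0,0,0,0],[0,0,-0.3,0,0,0,0],[0,0,-0.6,0,0,0,0],[0,0,-0.9,0,0,0,0],[0,0,-0.9,0,0,0,0],[0,0,0,0,0,0,0],[0,0,0,0,0,0,0]]]'
python3 - <<'E'
from meas import *
for n in('top','side'):
    im,d=snap(n,n+'2.png')
    for s,c,m in blobs(im,(0,140,90),(6,255,255),(250,180,430,320)): print(n,s,c.round(1))
todo(558.5,54,160,15)
im=cv2.imread('pics/side2.png')[180:330,200:400]; cv2.imwrite('pics/c4.png',cv2.resize(im,(800,600)))
E
```

```text
t: 4.62
ee_pos: [430.7, -251.7, 66.7]
tool_rot: [0.001, 0.612, 0.791, -0.0]
wrist_force: [-1.9, 0.3, 5.9]
finger_gap: 28.4
grip_force: 59.1
t: 5.28
ee_pos: [431.0, -251.8, 148.3]
tool_rot: [0.002, 0.612, 0.791, 0.0]
wrist_force: [-0.4, -0.5, -2.5]
finger_gap: 28.5
grip_force: 59.7
top [383, 197, 8, 7, 48] [386.5 200. ]
side [282, 240, 14, 16, 171] [288.1 246.7]
side [360, 249, 11, 15, 138] [364.7 256. ]
pos [ 429.9 -251.1  146.2] phi 14.6 t 5.38 gap 28.6 F [-0.7  0.5 -2.3]
shift units [ 8.765  6.704 -0.459] turn units [ 0.002  0.002 -0.075]
```

View pics/c4.png

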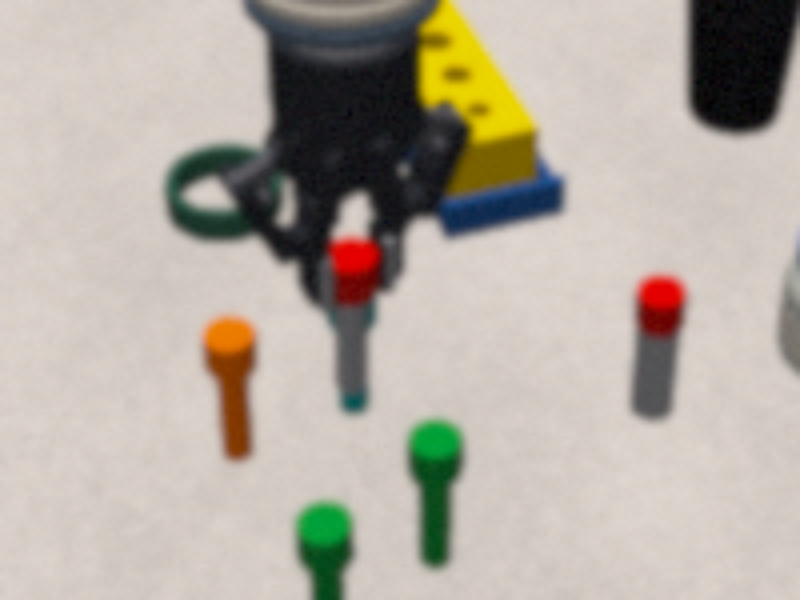

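```bash
python3 -m crank '[[[0,0,-0.7,0,0,0,0],[0,0,-0.6,0,0,0,0],[0.3,0.2,0,0,0,0,0],[0.6,0.45,0,0,0,0,0],[0.9,0.7,0,0,0,0,0],[0.9,0.7,0,0,0,0,0],[0.9,0.7,0,0,0,0,0],[0.9,0.7,0,0,0,0,0]]]'
python3 -m crank '[[[0.9,0.7,0,0,0,0,0],[0.9,0.7,0,0,0,0,0],[0.9,0.7,0,0,0,0,0],[0.9,0.7,0,0,0,0,0],[0.6,0.4,0,0,0,0,0],[0.6,0.3,0,0,0,0,0],[0.3,0.1,0.3,0,0,0,0],[0,0,0.5,0,0,0,0]]]'
python3 -m crank '[[[0,0,0,0,0,0,0],[0,0,0,0,0,0,0],[0,0,0,0,0,0,0]]]'>/dev/null
python3 - <<'E'
from meas import *
im,d=snap('side','side3.png')
for s,c,m in blobs(im,(0,140,90),(6,255,255),(250,120,350,245)): print(s,c.round(2))
o=manip.get_obs()['ee_pos']; print('pred red',proj('side',o+[0,0,18.5]).round(2),ray('side',*c,o[2]+18.5).round(1))
todo(558.4,53.2,160,15)
print('torque',manip.get_obs()['ft_torque'])
im=cv2.imread('pics/side3.png')[150:250,260:393]; cv2.imwrite('pics/c5.png',cv2.resize(im,(798,600)))
E
```

```text
t: 6.05
ee_pos: [496.0, -92.4, 183.7]
tool_rot: [-0.001, 0.612, 0.791, -0.0]
wrist_force: [0.6, -1.6, -1.5]
finger_gap: 28.5
grip_force: 59.6
t: 6.72
ee_pos: [562.5, 83.0, 160.2]
tool_rot: [0.0, 0.611, 0.792, 0.0]
wrist_force: [0.4, -0.7, -0.5]
finger_gap: 28.5
grip_force: 59.7
[310, 151, 11, 13, 94] [314.6  156.63]
pred red [313.3  156.03] [565.1  76.4 179.7]
pos [562.4  80.2 161.2] phi 14.5 t 7.02 gap 28.2 F [-0.7  0.1 -1.6]
shift units [-0.837 -0.355  0.041] turn units [-0.     0.001 -0.082]
torque [-0.06860277 -0.01440557 -0.00912372]
```

View pics/c5.png

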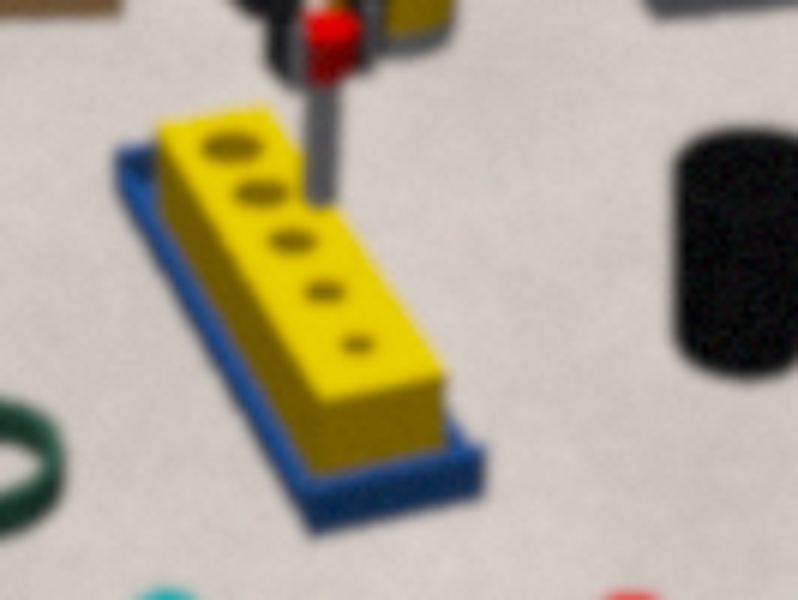

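```bash
python3 -m crank '[[[-0.3,-0.12,0,0,0,0,0],[-0.4,-0.2,0,0,0,0,0],[-0.14,-0.03,0.3,0,0,0,0],[0,0,0.4,0,0,0,0],[0,0,0.2,0,0,0,0],[0,0,0,0,0,0,0],[0,0,0,0,0,0,0],[0,0,0,0,0,0,0]]]'
cat > foot.py <<'E'
from meas import *
import sys
def foot(w,fz=None,off=66):
    im,d=snap('side'); o=manip.get_obs()['ee_pos']; 
    zf=o[2]-off; u0,v0=proj('side',[o[0],o[1],zf]); hs=cv2.cvtColor(im,cv2.COLOR_RGB2HSV)
    m=((hs[:,:,1]<110)&(hs[:,:,2]<190)).astype(np.uint8)   # grey
    rows=[]
    for v in range(int(v0)-16,int(v0)+8):
        r=im[v,int(u0)-12:int(u0)+13].astype(float); s=hs[v,int(u0)-12:int(u0)+13,1].astype(float)
        k=np.clip((200-s)/150,0,1); rows.append((v,round(k.sum(),1),round((k*np.arange(int(u0)-12,int(u0)+13)).sum()/max(k.sum(),.1),2)))
    print('pred foot',u0.round(2),v0.round(2),'ee',o.round(1)); print(rows)
    return im
E
python3 - <<'E'
from foot import *
im=foot(18); print(manip.get_obs()['wrist_force'])
cv2.imwrite('pics/c6.png',cv2.resize(im[150:250,260:393,::-1],(798,600)))
E
```

```text
t: 7.68
ee_pos: [558.8, 53.6, 134.4]
tool_rot: [0.0, 0.612, 0.791, 0.0]
wrist_force: [-0.4, -0.5, -1.8]
finger_gap: 28.3
grip_force: 59.6
pred foot 313.8 195.9 ee [558.9  53.6 134.5]
[(179, np.float64(14.3), np.float64(318.32)), (180, np.float64(14.0), np.float64(318.5)), (181, np.float64(13.8), np.float64(318.61)), (182, np.float64(13.8), np.float64(318.6)), (183, np.float64(13.8), np.float64(318.58)), (184, np.float64(13.8), np.float64(318.56)), (185, np.float64(13.9), np.float64(318.54)), (186, np.float64(13.8), np.float64(318.58)), (187, np.float64(13.8), np.float64(318.5)), (188, np.float64(13.1), np.float64(318.45)), (189, np.float64(12.3), np.float64(318.32)), (190, np.float64(11.4), np.float64(318.18)), (191, np.float64(10.4), np.float64(318.22)), (192, np.float64(9.5), np.float64(318.18)), (193, np.float64(8.7), np.float64(318.07)), (194, np.float64(7.9), np.float64(317.88)), (195, np.float64(7.3), np.float64(317.43)), (196, np.float64(6.4), np.float64(317.06)), (197, np.float64(4.7), np.float64(316.58)), (198, np.float64(1.8), np.float64(317.9)), (199, np.float64(0.3), np.float64(325.0)), (200, np.float64(0.0), np.float64(0.0)), (201, np.float64(0.0), np.float64(0.0)), (202, np.float64(0.0), np.float64(0.0))]
[-0.59201587  0.40761972 -1.64599205]
```

View pics/c6.png

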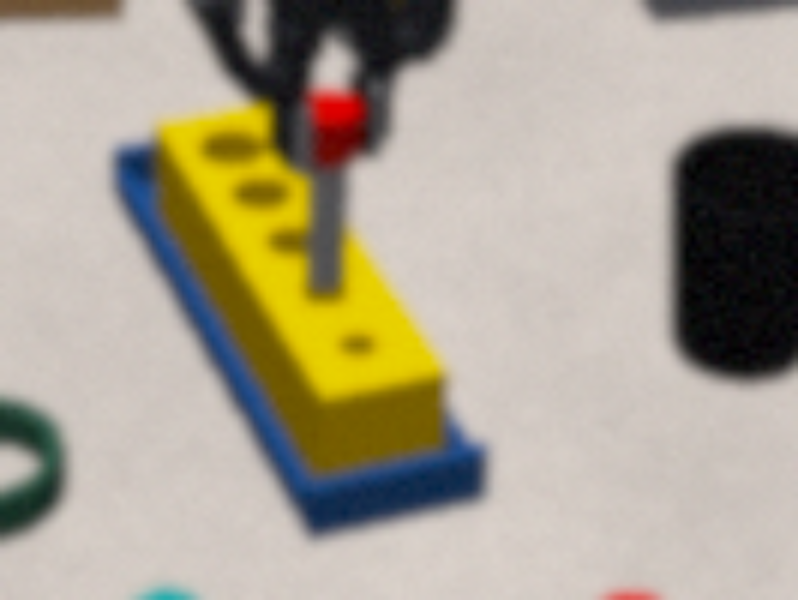

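The pin foot is at crop (322,297) and covers the 18 mm hole, seen earlier at (325,291). Lateral alignment is good, so I lower gently and feel.

```bash
python3 -m crank '[[[0.025,0,0.05,0,0,0,0],[0,0,0.05,0,0,0,0],[0,0,0.04,0,0,0,0],[0,0,0.04,0,0,0,0],[0,0,0,0,0,0,0],[0,0,0,0,0,0,0]]]'
python3 -m crank '[[[0,0,0.03,0,0,0,0],[0,0,0.03,0,0,0,0],[0,0,0,0,0,0,0]]]'
```

```text
t: 8.23
ee_pos: [558.4, 54.4, 128.6]
tool_rot: [-0.0, 0.612, 0.791, -0.0]
wrist_force: [-0.2, 0.3, -2.0]
finger_gap: 28.1
grip_force: 59.6
t: 8.48
ee_pos: [558.4, 54.3, 126.7]
tool_rot: [-0.0, 0.612, 0.791, -0.0]
wrist_force: [-0.8, 0.3, -1.7]
finger_gap: 28.4
grip_force: 59.6
```

```bash
python3 -m crank '[[[0,0,0.03,0,0,0,0],[0,0,0.03,0,0,0,0],[0,0,0,0,0,0,0]]]'
python3 -m crank '[[[0,0,0.03,0,0,0,0],[0,0,0.03,0,0,0,0],[0,0,0,0,0,0,0]]]'
```

```text
t: 8.73
ee_pos: [558.4, 54.3, 124.9]
tool_rot: [-0.0, 0.612, 0.791, -0.0]
wrist_force: [0.6, 0.3, -1.0]
finger_gap: 28.6
grip_force: 59.6
t: 8.98
ee_pos: [558.4, 54.3, 123.1]
tool_rot: [-0.0, 0.612, 0.791, -0.0]
wrist_force: [0.7, 0.6, -1.4]
finger_gap: 28.4
grip_force: 59.6
```

It's in the hole (foot about 5 mm below the strip's top, no contact force). Continuing down.

```bash
python3 -m crank '[[[0,0,0.05,0,0,0,0],[0,0,0.05,0,0,0,0],[0,0,0.05,0,0,0,0],[0,0,0.05,0,0,0,0],[0,0,0.05,0,0,0,0],[0,0,0,0,0,0,0]]]'
python3 -m crank '[[[0,0,0.06,0,0,0,0],[0,0,0.06,0,0,0,0],[0,0,0.06,0,0,0,0],[0,0,0.06,0,0,0,0],[0,0,0,0,0,0,0]]]'
```

```text
t: 9.48
ee_pos: [558.3, 54.3, 115.4]
tool_rot: [-0.0, 0.612, 0.791, -0.0]
wrist_force: [-0.3, 0.1, -2.3]
finger_gap: 28.5
grip_force: 59.6
t: 9.9
ee_pos: [558.3, 54.3, 108.2]
tool_rot: [-0.0, 0.612, 0.791, -0.0]
wrist_force: [1.0, 1.0, -1.9]
finger_gap: 28.6
grip_force: 59.6
```

```bash
python3 -m crank '[[[0,0,0.08,0,0,0,0],[0,0,0.08,0,0,0,0],[0,0,0.08,0,0,0,0],[0,0,0.08,0,0,0,0],[0,0,0,0,0,0,0]]]'
```

```text
t: 10.32
ee_pos: [558.2, 54.3, 98.4]
tool_rot: [-0.0, 0.612, 0.791, -0.0]
wrist_force: [-0.0, 0.8, -1.6]
finger_gap: 28.3
grip_force: 59.6
```

```bash
python3 -m crank '[[[0,0,0.06,0,0,0,0],[0,0,0.06,0,0,0,0],[0,0,0.06,0,0,0,0],[0,0,0.04,0,0,0,0],[0,0,0,0,0,0,0]]]'
python3 -m crank '[[[0,0,0.03,0,0,0,0],[0,0,0,0,0,0,0],[0,0,0.03,0,0,0,0],[0,0,0,0,0,0,0]]]'
```

```text
t: 10.73
ee_pos: [558.3, 54.3, 92.1]
tool_rot: [-0.0, 0.612, 0.791, -0.0]
wrist_force: [0.2, -0.5, -2.3]
finger_gap: 28.5
grip_force: 59.6
t: 11.07
ee_pos: [558.4, 54.3, 90.5]
tool_rot: [-0.0, 0.612, 0.791, -0.0]
wrist_force: [0.9, 0.1, -1.7]
finger_gap: 28.6
grip_force: 59.6
```

```bash
python3 -m crank '[[[0,0,0.03,0,0,0,0],[0,0,0,0,0,0,0]]]'
python3 -m crank '[[[0,0,0.03,0,0,0,0],[0,0,0,0,0,0,0]]]'
```

```text
t: 11.23
ee_pos: [558.4, 54.3, 89.6]
tool_rot: [-0.0, 0.612, 0.791, -0.0]
wrist_force: [0.3, -0.6, -0.8]
finger_gap: 28.3
grip_force: 59.6
t: 11.4
ee_pos: [558.5, 54.3, 88.8]
tool_rot: [0.0, 0.612, 0.791, 0.0]
wrist_force: [0.3, -1.0, 0.7]
finger_gap: 28.4
grip_force: 60.1
```

```bash
python3 -m crank '[[[0,0,0,0,0,0,0.3],[0,0,0,0,0,0,0.6],[0,0,0,0,0,0,0.6],[0,0,0,0,0,0,0.6],[0,0,-0.4,0,0,0,0.6],[0,0,-1,0,0,0,0.6],[0,0,-1,0,0,0,0.6],[0,0,-1,0,0,0,0.6]]]'
python3 - <<'E'
from meas import *
im,d=snap('side')
for s,c,m in blobs(im,(0,140,90),(6,255,255),(280,120,420,290)): print(s,c.round(2),ray('side',*c,106).round(1))
todo(616,-228,200,15)
cv2.imwrite('pics/c7.png',cv2.resize(im[100:290,220:473,::-1],(798,600)))
E
```

```text
t: 12.07
ee_pos: [558.0, 54.3, 191.9]
tool_rot: [-0.0, 0.612, 0.791, -0.0]
wrist_force: [0.5, -0.2, 0.9]
finger_gap: 51.5
grip_force: 0.0
[310, 180, 9, 12, 81] [313.75 185.06] [557.9  51.3 106. ]
[360, 249, 11, 15, 139] [364.63 255.99] [ 606.  -253.1  106. ]
pos [560.6  54.4 197.6] phi 14.6 t 12.12 gap 51.6 F [4.2 0.3 7.6]
shift units [-9.574 -0.578 -0.066] turn units [ 0.063  0.017 -0.075]
```

View pics/c7.png

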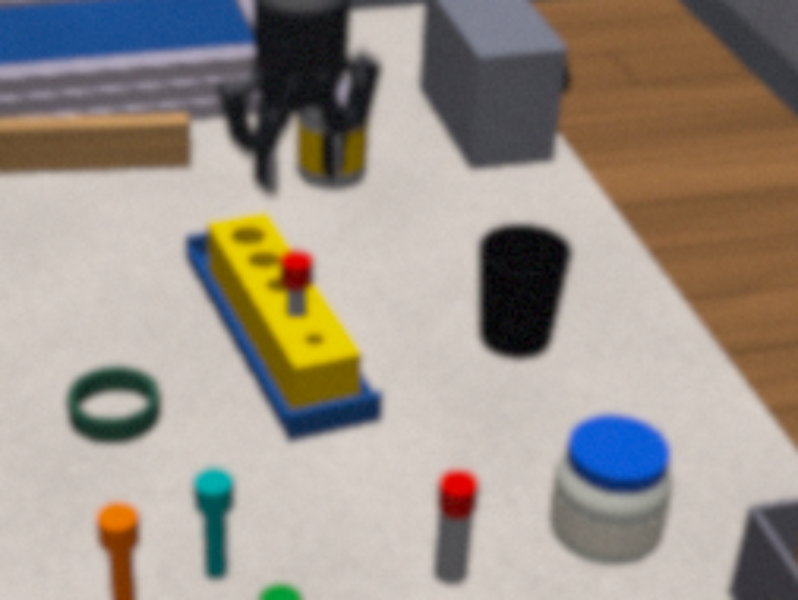

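The slim pin stands upright and home in the second-smallest hole (crop (296,280)), and the gripper is clear. Now the stout pin at crop (455,525).

```bash
python3 -m crank '[[[-0.4,0,0,0,0,0,0.6],[-0.8,0,0,0,0,0,0.6],[-1,-0.06,0,0,0,0,0.6],[-1,-0.07,0,0,0,0,0.6],[-1,-0.07,0,0,0,0,0.6],[-1,-0.07,0,0,0,0,0.6],[-1,-0.07,0,0,0,0,0.6],[-1,-0.07,0,0,0,0,0.6]]]' >/dev/null
python3 -m crank '[[[-1,-0.07,0,0,0,0,0.6],[-0.8,-0.09,0,0,0,0,0.6],[-0.54,0,0,0,0,0,0.6],[0,0,0.4,0,0,0,0.6],[0,0,0.5,0,0,0,0.6],[0,0,0.4,0,0,0,0.6],[0,0,0,0,0,0,0.6],[0,0,0,0,0,0,0.6]]]'
python3 -c "
from h import *
todo(615.6,-227,65,15)"
```

```text
t: 13.45
ee_pos: [613.3, -226.5, 151.0]
tool_rot: [-0.001, 0.612, 0.791, -0.0]
wrist_force: [0.1, -0.5, 1.1]
finger_gap: 51.6
grip_force: 0.0
pos [ 613.3 -226.5  151. ] phi 14.6 t 13.45 gap 51.6 F [ 0.1 -0.5  1.1]
shift units [-0.038  0.074  2.865] turn units [-0.014 -0.012 -0.072]
```

```bash
python3 -m crank '[[[-0.04,0.07,0.7,0,0,0,0.6],[0,0,0.8,0,0,0,0.6],[0,0,0.8,0,0,0,0.6],[0,0,0.5,0,0,0,0.6],[0,0,0,0,0,0,0.6],[0,0,0,0,0,0,0.6],[0,0,0,0,0,0,0],[0,0,0,0,0,0,0]]]' 80
python3 -m crank '[[[0,0,0,0,0,0,0],[0,0,0,0,0,0,0],[0,0,0,0,0,0,0]]]'
python3 -m crank '[[[0,0,-0.3,0,0,0,0],[0,0,-0.6,0,0,0,0],[0,0,-0.9,0,0,0,0],[0,0,-1,0,0,0,0],[0,0,-0.5,0,0,0,0],[0,0,0,0,0,0,0],[0,0,0,0,0,0,0]]]'
python3 - <<'E'
from meas import *
im,d=snap('side','side8.png')
for s,c,m in blobs(im,(0,140,90),(6,255,255),(280,120,420,290)): print(s,c.round(2))
o=manip.get_obs()['ee_pos']; print(proj('side',o+[0,0,18.5]))
todo(546.8,141.5,160,15)
E
```

```text
t: 14.12
ee_pos: [617.0, -228.0, 69.6]
tool_rot: [0.001, 0.612, 0.791, 0.0]
wrist_force: [-7.1, -0.2, 23.8]
finger_gap: 28.6
grip_force: 55.7
t: 14.37
ee_pos: [616.9, -228.1, 69.8]
tool_rot: [0.001, 0.612, 0.791, 0.0]
wrist_force: [-2.4, -1.2, 7.6]
finger_gap: 27.8
grip_force: 78.2
t: 14.95
ee_pos: [616.5, -227.8, 168.3]
tool_rot: [0.001, 0.612, 0.791, 0.0]
wrist_force: [0.6, 0.3, -4.3]
finger_gap: 27.7
grip_force: 79.3
[310, 180, 9, 12, 81] [313.74 185.14]
[366, 215, 11, 15, 124] [370.55 221.23]
[367.90056604 220.56922105]
pos [ 615.8 -227.5  166.9] phi 14.5 t 15.0 gap 27.9 F [-0.5  0.4 -3. ]
shift units [12.482  0.863  0.228] turn units [ 0.     0.    -0.075]
```

```bash
python3 - <<'E'
from h import *
print(proj('side',[615.6,-227,84]),proj('side',[430,-251.5,84]),proj('side',[430,-251,165]))
o=manip.get_obs()['ee_pos']; print('foot',proj('side',o+[0,0,-69.7]))
im=cv2.imread('pics/side8.png')[180:280,310:443]; cv2.imwrite('pics/c8.png',cv2.resize(im,(798,600)))
E
```

```text
[364.48424936 255.13413515] [287.29934942 274.41978221] [286.41513291 246.22413354]
foot [365.04083385 250.95648209]
```

View pics/c8.png

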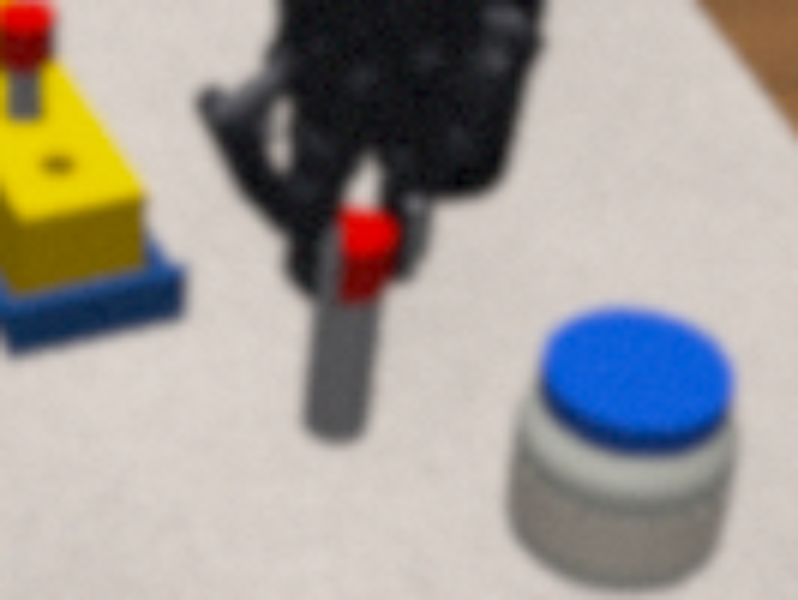

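The stout pin hangs straight: foot centre at crop (335,430), cap at (368,250), as predicted. I raise it to pass above the slim pin and carry it over.

```bash
python3 -m crank '[[[0.2,0,-0.7,0,0,0,0],[0.4,0,-0.7,0,0,0,0],[0.7,0.06,0,0,0,0,0],[0.9,0.07,0,0,0,0,0],[1,0.07,0,0,0,0,0],[1,0.07,0,0,0,0,0],[1,0.07,0,0,0,0,0],[1,0.07,0,0,0,0,0]]]' >/dev/null
python3 -m crank '[[[1,0.07,0,0,0,0,0],[1,0.07,0,0,0,0,0],[1,0.07,0,0,0,0,0],[1,0.07,0,0,0,0,0],[0.9,0.07,0,0,0,0,0],[0.7,0.06,0,0,0,0,0],[0.5,0.06,0,0,0,0,0],[0.18,0.06,0,0,0,0,0]]]'>/dev/null
python3 -m crank '[[[0,0,0.4,0,0,0,0],[0,0,0.7,0,0,0,0],[0,0,0.6,0,0,0,0],[0,0,0.3,0,0,0,0],[0,0,0.1,0,0,0,0],[0,0,0,0,0,0,0],[0,0,0,0,0,0,0]]]'
python3 - <<'E'
from h import *
im,d=snap('side','side9.png')
todo(546.8,141.5,132,15)
o=manip.get_obs()['ee_pos']; print('foot',proj('side',o+[0,0,-69.7]), 'hole', proj('side',[546.4,139,62]))
cv2.imwrite('pics/c9.png',cv2.resize(im[140:240,250:383,::-1],(798,600)))
E
```

```text
t: 16.92
ee_pos: [549.7, 141.7, 146.2]
tool_rot: [0.0, 0.612, 0.791, 0.0]
wrist_force: [-0.1, -0.4, -2.6]
finger_gap: 28.0
grip_force: 79.5
pos [549.9 141.8 146.5] phi 14.5 t 16.97 gap 27.9 F [-0.  1. -2.]
shift units [ 0.017 -0.102  0.484] turn units [ 0.01   0.001 -0.077]
foot [304.04756712 176.89012399] hole [303.08544035 181.84059086]
```

View pics/c9.png

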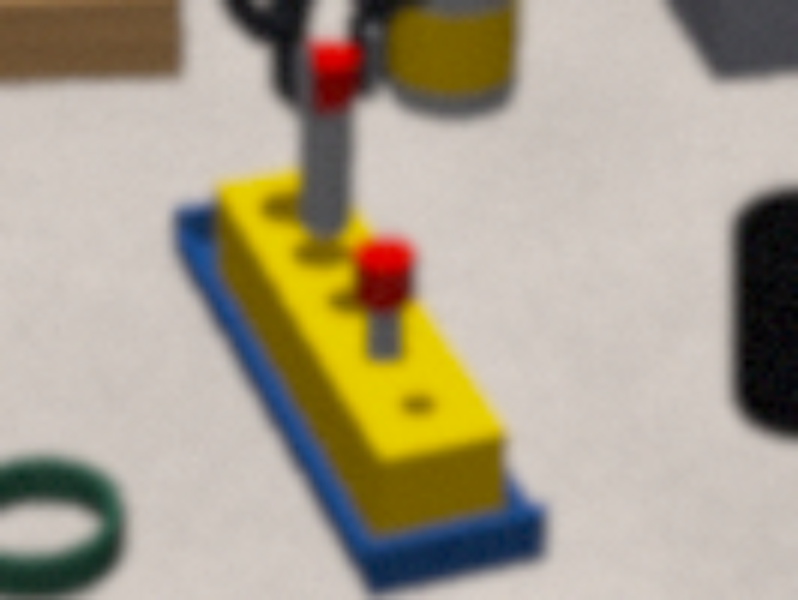

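The foot at crop (326,228) sits just above the 26 mm hole at (320,252), with a 3 mm x correction still to make. Correct, then lower gently.

```bash
python3 -m crank '[[[0.015,-0.1,0.1,0,0,0,0],[0,0,0.1,0,0,0,0],[0,0,0.1,0,0,0,0],[0,0,0.07,0,0,0,0],[0,0,0,0,0,0,0],[0,0,0,0,0,0,0]]]'
python3 -m crank '[[[0,0,0.03,0,0,0,0],[0,0,0.03,0,0,0,0],[0,0,0,0,0,0,0]]]'
python3 -c "
from h import *
todo(546.8,141.5,132,15)"
```

```text
t: 17.47
ee_pos: [546.3, 141.5, 134.6]
tool_rot: [-0.0, 0.612, 0.791, -0.0]
wrist_force: [-0.1, -1.2, -1.9]
finger_gap: 27.4
grip_force: 79.5
t: 17.72
ee_pos: [546.3, 141.6, 132.8]
tool_rot: [-0.0, 0.612, 0.791, -0.0]
wrist_force: [0.3, 0.6, -2.0]
finger_gap: 27.6
grip_force: 79.5
pos [546.3 141.6 132.8] phi 14.6 t 17.72 gap 27.6 F [ 0.3  0.6 -2. ]
shift units [-0.007  0.016  0.026] turn units [-0.001 -0.    -0.075]
```

```bash
python3 -m crank '[[[-0.005,0.015,0.03,0,0,0,0],[0,0,0,0,0,0,0],[0,0,0.03,0,0,0,0],[0,0,0,0,0,0,0]]]'
python3 -m crank '[[[0,0,0.03,0,0,0,0],[0,0,0,0,0,0,0]]]'
python3 -m crank '[[[0,0,0.03,0,0,0,0],[0,0,0,0,0,0,0]]]'
```

```text
t: 18.05
ee_pos: [546.8, 141.5, 130.9]
tool_rot: [-0.0, 0.612, 0.791, -0.0]
wrist_force: [-0.3, 0.1, -3.1]
finger_gap: 27.9
grip_force: 79.5
t: 18.22
ee_pos: [546.7, 141.5, 130.0]
tool_rot: [-0.0, 0.612, 0.791, -0.0]
wrist_force: [-0.9, -0.4, -2.9]
finger_gap: 27.9
grip_force: 79.5
t: 18.38
ee_pos: [546.8, 141.5, 129.2]
tool_rot: [0.0, 0.612, 0.791, -0.0]
wrist_force: [0.3, 0.7, -2.8]
finger_gap: 27.6
grip_force: 79.5
```

```bash
python3 -m crank '[[[0,0,0.03,0,0,0,0],[0,0,0,0,0,0,0]]]'
python3 -m crank '[[[0,0,0.03,0,0,0,0],[0,0,0,0,0,0,0]]]'
python3 -m crank '[[[0,0,0.03,0,0,0,0],[0,0,0,0,0,0,0]]]'
python3 -m crank '[[[0,0,0.03,0,0,0,0],[0,0,0,0,0,0,0]]]'
```

```text
t: 18.55
ee_pos: [546.8, 141.5, 128.3]
tool_rot: [0.0, 0.612, 0.791, 0.0]
wrist_force: [1.2, 0.5, -2.0]
finger_gap: 27.8
grip_force: 79.5
t: 18.72
ee_pos: [546.8, 141.5, 127.4]
tool_rot: [0.0, 0.612, 0.791, 0.0]
wrist_force: [0.2, 0.1, -1.7]
finger_gap: 27.8
grip_force: 79.5
t: 18.88
ee_pos: [546.8, 141.5, 126.5]
tool_rot: [0.0, 0.612, 0.791, 0.0]
wrist_force: [1.2, 0.6, -3.3]
finger_gap: 27.6
grip_force: 79.5
t: 19.05
ee_pos: [546.8, 141.5, 125.6]
tool_rot: [0.0, 0.612, 0.791, 0.0]
wrist_force: [1.0, -1.0, -2.9]
finger_gap: 28.1
grip_force: 79.5
```

In the hole (foot about 6 mm down, no force). Continuing.

```bash
python3 -m crank '[[[0,0,0.05,0,0,0,0],[0,0,0.05,0,0,0,0],[0,0,0.05,0,0,0,0],[0,0,0.05,0,0,0,0],[0,0,0,0,0,0,0]]]'
python3 -m crank '[[[0,0,0.06,0,0,0,0],[0,0,0.06,0,0,0,0],[0,0,0.06,0,0,0,0],[0,0,0.06,0,0,0,0],[0,0,0,0,0,0,0]]]'

```

```text
t: 19.47
ee_pos: [546.7, 141.5, 119.4]
tool_rot: [-0.0, 0.612, 0.791, -0.0]
wrist_force: [1.6, 0.1, -2.8]
finger_gap: 27.6
grip_force: 79.4
t: 19.88
ee_pos: [546.8, 141.5, 112.1]
tool_rot: [-0.0, 0.612, 0.791, -0.0]
wrist_force: [1.7, -0.2, -3.0]
finger_gap: 27.9
grip_force: 79.4
```

```bash
python3 -m crank '[[[0,0,0.07,0,0,0,0],[0,0,0.07,0,0,0,0],[0,0,0.07,0,0,0,0],[0,0,0.06,0,0,0,0],[0,0,0,0,0,0,0]]]'
```

```text
t: 20.3
ee_pos: [546.7, 141.5, 104.0]
tool_rot: [-0.0, 0.612, 0.791, -0.0]
wrist_force: [1.2, 0.4, -3.0]
finger_gap: 27.8
grip_force: 79.4
```

Floor expected at TCP about 91.7 for this grip.

```bash
python3 -m crank '[[[0,0,0.06,0,0,0,0],[0,0,0.06,0,0,0,0],[0,0,0.06,0,0,0,0],[0,0,0.06,0,0,0,0],[0,0,0.06,0,0,0,0],[0,0,0,0,0,0,0]]]'
python3 -m crank '[[[0,0,0.03,0,0,0,0],[0,0,0.02,0,0,0,0],[0,0,0,0,0,0,0]]]'
python3 -m crank '[[[0,0,0.02,0,0,0,0],[0,0,0,0,0,0,0]]]'
```

```text
t: 20.8
ee_pos: [546.7, 141.5, 95.0]
tool_rot: [-0.0, 0.612, 0.791, -0.0]
wrist_force: [2.0, 0.1, -3.7]
finger_gap: 28.0
grip_force: 79.5
t: 21.05
ee_pos: [546.8, 141.5, 93.8]
tool_rot: [-0.0, 0.612, 0.791, -0.0]
wrist_force: [0.9, -0.6, -2.8]
finger_gap: 27.8
grip_force: 79.5
t: 21.22
ee_pos: [546.8, 141.5, 93.2]
tool_rot: [-0.0, 0.612, 0.791, 0.0]
wrist_force: [0.7, -0.5, -2.6]
finger_gap: 27.9
grip_force: 79.5
```

```bash
python3 -m crank '[[[0,0,0.02,0,0,0,0],[0,0,0,0,0,0,0]]]'
python3 -m crank '[[[0,0,0.02,0,0,0,0],[0,0,0,0,0,0,0]]]'
```

```text
t: 21.38
ee_pos: [546.8, 141.5, 92.6]
tool_rot: [-0.0, 0.612, 0.791, -0.0]
wrist_force: [1.0, -0.6, -2.5]
finger_gap: 27.5
grip_force: 79.5
t: 21.55
ee_pos: [546.8, 141.5, 92.0]
tool_rot: [-0.0, 0.612, 0.791, -0.0]
wrist_force: [0.4, -0.5, -2.3]
finger_gap: 27.8
grip_force: 79.5
```

Less than a millimetre or so above the floor. Release, lift and check.

```bash
python3 -m crank '[[[0,0,0,0,0,0,0.3],[0,0,0,0,0,0,0.6],[0,0,0,0,0,0,0.6],[0,0,0,0,0,0,0.6],[0,0,-0.4,0,0,0,0.6],[0,0,-1,0,0,0,0.6],[0,0,-1,0,0,0,0.6],[0,0,-1,0,0,0,0.6]]]'
python3 -m crank '[[[0,0,-0.8,0,0,0,0.6],[0,0,-0.4,0,0,0,0.6],[0,0,0,0,0,0,0.6],[0,0,0,0,0,0,0.6]]]'
python3 - <<'E'
from meas import *
im,d=snap('side'); P=pts('side',d)
for s,c,m in blobs(im,(0,140,90),(6,255,255),(280,100,420,290)): print(s,c.round(2),ray('side',*c,106).round(1),P[m].max(0).round(1))
cv2.imwrite('pics/c10.png',cv2.resize(im[140:240,250:383,::-1],(798,600)))
E
```

```text
t: 22.22
ee_pos: [546.4, 141.5, 195.2]
tool_rot: [-0.0, 0.612, 0.791, -0.0]
wrist_force: [0.6, 0.2, 0.6]
finger_gap: 51.0
grip_force: 0.0
t: 22.55
ee_pos: [546.9, 141.6, 230.4]
tool_rot: [0.0, 0.612, 0.791, 0.0]
wrist_force: [-0.5, 0.2, -0.9]
finger_gap: 51.1
grip_force: 0.0
[299, 164, 9, 11, 76] [302.87 168.91] [545.9 139.  106. ] [556.6 153.4 837.1]
[310, 180, 9, 12, 82] [313.76 185.26] [557.7  50.4 106. ] [568.2  65.5 119. ]
```

View pics/c10.png

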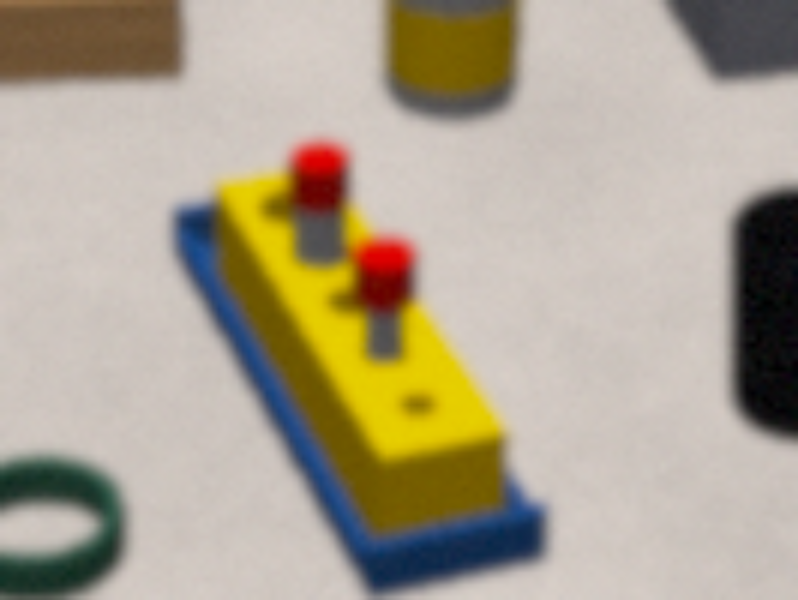

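Both pins stand upright at equal height in the right holes: stout at crop (320,200), slim at (386,300). The gripper is clear, so I hand in.

```bash
python3 -c "
from rig import workorder
print(workorder.sign_off())"
```

```text
the job is handed in; nothing more can be done
None
```

The slim pin is in the 18 mm hole and the stout pin in the 26 mm hole, both upright, apparently fully home and let go; the job is handed in at about 23 s, but the sign-off returned no verdict.

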